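# Stand the next job board and hold the spring clamp open around its edge

## Robot

A 6-joint arm with a two-finger parallel gripper is mounted at the origin on the work surface. World frame = base frame: x ahead of the robot, y to its left, z up, the work surface at z = 0. Lengths are in m, angles in rad, forces in N, time in s.
With the tool pointing down it reaches from about 0.325 to 0.9 m from the base axis. Payload 6.1 kg.
Tool frame: the origin (TCP) lies midway between the tips of the shut fingers; the grasp point (between the pads) lies 19 mm behind it; z points along the fingers, y is the line along which they close (so a half turn about z gives the same grasp; the last joint's range is limited). The gripper opens to 85 mm and grips with 20 to 120 N. Pads are 22 mm wide; open, the fingers measure 114 mm over their backs; the gripper's body (76 mm by 85 mm) begins 54 mm behind the grasp point. The pads swing forward as they close: fully open they stand 13 mm farther back than shut.
Start: joints at [1.195, 0.22, 1.526, -0, 1.395, -0.126], TCP at [0.155, 0.606, 0.231] pointing down, gripper open.
Joint ranges: [-2.98, 2.98], [-0.91, 2.08], [0.09, 2.57], [-1.24, 4.39], [0.2, 2.65], [-2.68, 2.68]. Speed limits (rad/s): [2.57, 2.57, 3.01, 3.14, 3.14, 3.14].

## Interface

Orientations are given as [roll, pitch, yaw] about the fixed x, y, z axes, in that order (R = Rz(yaw) Ry(pitch) Rx(roll)).
In Python, from plant import movep, move_l, set_joints, gripper_to, hold, inverse_kinematics, observe, get_image, get_calibration, Unreachable, job_done gives the robot as it stands. Calls block until the motion is done:
- movep(position, orientation): joint-space move of the TCP to a pose.
- move_l(position, feed=0.15, rotation=None, max_force=None): straight line of the TCP; rotation=None keeps the orientation; feed is the mean speed in m/s. With max_force (N) it stops when the force on the tool has changed by that much, and returns True; else False.
- set_joints(angles): joint-space move.
- gripper_to(opening, f_grip=None): finger opening in m; f_grip is the grip in N (None keeps the last); returns when the fingers have stopped.
- hold(seconds).
- inverse_kinematics(position, orientation): joint angles nearest the present ones, or None.
- observe(): the state.
- get_image(name): name is "scene" or "side" or "wrist"; returns (picture, depth): 420x560x3 uint8, red, green, blue; 420x560 float32, m along the optical axis (not along the pixel's ray), 0 where there is no reading.
- get_calibration(name): a dict with "intrinsics" (3x3 intrinsics, pixels), "world_from_camera" (4x4, takes a point from camera to world coordinates). Camera axes: x right, y down, z forward; pixel columns grow to the right and rows downward; lengths in m; the calibration is good to about 2 mm. A picture is of the moment at which its call begins: read the wrist's pose just before it. get_calibration takes no time and is no camera call; for the wrist camera it gives the pose at the moment of the call.
A pose or a line that the arm cannot do raises Unreachable and nothing moves.
- job_done(): hands the job in; it is judged then, once.
The state is a dict: "time_s": time; "q": joint angles; "joint_velocities": joint speeds; "joint_torque": joint torques, N m; "eef_pos": TCP position; "tcp_rot": TCP orientation; "ft_force": force on the tool from outside, world axes, zero at the start; "torque": the same for the moment, N m; "opening": finger opening in m; "grasp_force": force on a finger pad.
Only numpy, scipy, OpenCV 4.12 (cv2) and the standard library are available. Lean on these libraries where they do the work, as an engineer would, in place of code of your own. Each camera call takes 0.05 s, during which the arm holds its last target. There are 200 camera calls.

## Task

Take the yellow job board out of the three-slot rack and lower it upright (not dropped), edge first right down into the slot of the single pale block, then let it go. Then pick up the small orange and black spring clamp by its handles, squeeze it wide open and bring its gaping jaws around one of the board's two upright side edges, above the block, one jaw either side and clear of the board, so that I can slip the parts receipt under them. Finish while still holding the clamp open there, off the bench, and leave the other boards, the bottle and the tin where they are.

Things in the scene. Friction and masses are not known exactly. Their poses are not given: they have to be found in the camera images.
- board_yellow_center (a point): Centre of the yellow job board, a stiff plywood plate with a paper job sheet on both faces: 8 mm thick (its x axis), 110 mm wide (y), 140 mm high (z, up), 85 g (varies). It starts upright in one of the rack's slots, its lower edge 10 mm and its top 150 mm above the bench. Take it by its top edge across its thickness. Either face may look forward in the stand.
- board_yellow: The same yellow board; origin at the middle of its lower edge, same axes.
- rack: Three-slot rack, brown hardwood, screwed to the bench: 164 mm along its x axis, 120 mm along its y axis, 40 mm high, origin at the middle of its underside. Slots run along its y axis, at x = -56, 0 and +56 mm, each 11 mm wide, with its floor 10 mm above the bench, open at both ends. One board in each: yellow, blue and white, in any order.
- stand: Single-slot stand, pale hardwood block screwed to the bench: 64 mm along its x axis, 120 mm along its y axis (the slot's direction), 40 mm high, origin at the middle of its underside.
- stand_slot (a point): Middle of the floor of the stand's slot, 10 mm above the bench. The slot runs along this y axis through the whole block, is 11 mm wide across x and 30 mm deep; the upper 6 mm of its mouth widens by a bevel to 19 mm. A board standing in it has its top 150 mm above the bench and its centre 80 mm above it.
- clamp_grip (a point): Where to squeeze the spring clamp: middle of the space between its handles, half-way up its 24 mm thickness. It lies on its side on the bench; z up, x along its middle line from handles to jaws. Pivot 44 mm ahead, middle of the jaw pads 93 mm, front end 99 mm ahead; handle ends 23 mm behind. At rest the handles are about 50 mm wide over their outsides here and 63 mm at their ends.
- clamp_pivot (a point): Pivot pin of the clamp, half-way up its thickness; axes as clamp_grip. When squeezed, the pivot lies 42 to 52 mm ahead of the place gripped (handles slide a little on the fingers), the middle of the jaw pads about 47 mm ahead of the pivot; the throat between the jaws is free for 30 mm behind the pads' middle.
- jaw_left (a point): Inner face of the left (+y) jaw pad, at its middle; pads are 12 mm long, 24 mm high and the jaws up to 17 mm deep outwards. Axes as clamp_grip.
- jaw_right (a point): Inner face of the right (-y) jaw pad, at its middle.
- clamp_arm (a joint): Opening angle between the clamp's halves: 0 shut, 0.62 fully squeezed, when the pads stand about 31 mm apart (20 mm at 0.40) and the handles are parallel, 26 mm over their outsides, flat for 46 mm each. Squeezing takes about 5 N rising to 11 N on each handle, to a stop; a spring shuts it.
- clamp: Left half of the spring clamp, with the pivot: black nylon with orange handles and jaw pads, 58 g in all (varies). Origin on the pivot's axis, at the underside. The frame belongs to the left half, so it turns by half of the opening angle when the clamp is squeezed.
- board_blue: Blue job board, same size as the yellow one, in the rack; to be left there. Origin at the middle of its lower edge.
- board_white: White job board, same size, in the rack; to be left there. Origin at the middle of its lower edge.
- spray: White degreaser bottle with blue label and red cap, 64 mm across, 140 mm high, standing; origin at the middle of its underside.
- tin: Grease tin with green label, 68 mm across, 60 mm high, standing; origin at the middle of its underside.
Not all that is in view belongs to the job. What is meant by the clamp is not red, and is the larger of those in its own colour.

How it is judged:
On the way, in this order (a step that is already met when the one before it is completed fails the run):
1. the yellow board, still held, is lowered edge first into the stand's slot, to within 12 mm of its floor (z of board_yellow_center in the frame of stand_slot below 0.082 m and x of board_yellow_center in the frame of stand_slot between -0.012 and 0.012 m and y of board_yellow_center in the frame of stand_slot between -0.03 and 0.03 m and angle between board_yellow_center's own z axis and vertical below 0.15 rad and angle between the x axis of board_yellow_center and the x axis of stand_slot, either way round below 0.1 rad and contact force between the fingers and board_yellow above 1 N), for 0.1 s.
2. the board stands fully down in the slot, upright, let go (z of board_yellow_center in the frame of stand_slot below 0.0735 m and x of board_yellow_center in the frame of stand_slot between -0.012 and 0.012 m and y of board_yellow_center in the frame of stand_slot between -0.03 and 0.03 m and angle between board_yellow_center's own z axis and vertical below 0.15 rad and angle between the x axis of board_yellow_center and the x axis of stand_slot, either way round below 0.1 rad and contact force between the fingers and board_yellow below 0.1 N), for 0.2 s.
3. the clamp is lifted off the bench, squeezed open (height (world z) of clamp_pivot above 0.03 m and value of joint clamp_arm above 0.4 rad and contact force between the fingers and clamp above 2 N), for 0.2 s.
At the end, for the whole second after the job is handed in: Clamp gripped, open over 0.40 rad, touching only the gripper; a pad each side of the board, over 2 mm clear, pad middles over 6 mm past one upright edge, pivot 5 mm outside, above the stand. Board untouched, at rest, upright within 0.15 rad, within 3.5 mm of the slot floor, 30 mm of its middle (z of board_yellow_center in the frame of stand_slot below 0.0735 m and x of board_yellow_center in the frame of stand_slot between -0.012 and 0.012 m and y of board_yellow_center in the frame of stand_slot between -0.03 and 0.03 m and angle between board_yellow_center's own z axis and vertical below 0.15 rad and angle between the x axis of board_yellow_center and the x axis of stand_slot, either way round below 0.1 rad and linear speed of board_yellow below 0.02 m/s and contact force between the fingers and board_yellow below 0.2 N and contact force between clamp and board_yellow below 0.3 N and value of joint clamp_arm above 0.4 rad and contact force between the fingers and clamp above 2 N and contact force between clamp and stand below 0.3 N and ((x of jaw_left in the frame of board_yellow_center above 0.006 m and x of jaw_right in the frame of board_yellow_center below -0.006 m) or (x of jaw_right in the frame of board_yellow_center above 0.006 m and x of jaw_left in the frame of board_yellow_center below -0.006 m)) and ((y of jaw_left in the frame of board_yellow_center between 0 and 0.049 m and y of jaw_right in the frame of board_yellow_center between 0 and 0.049 m and y of clamp_pivot in the frame of board_yellow_center above 0.06 m) or (y of jaw_left in the frame of board_yellow_center between -0.049 and 0 m and y of jaw_right in the frame of board_yellow_center between -0.049 and 0 m and y of clamp_pivot in the frame of board_yellow_center below -0.06 m)) and z of jaw_left in the frame of board_yellow_center between -0.03 and 0.066 m and z of jaw_right in the frame of board_yellow_center between -0.03 and 0.066 m); the arm keeps its last pose, push and grip.
It fails at once if the blue or the white board is pulled out or shifted by over 30 mm (distance of any of board_blue, board_white from where it was at the start of the episode above 0.03 m).
It fails at once if the bottle or the tin is shifted by over 30 mm or tipped (distance of any of spray, tin from where it was at the start of the episode above 0.03 m or angle between any of spray, tin's own z axis and vertical above 0.4 rad).
It also fails if it takes over 54 s, if anything falls off the work surface, if the arm or the gripper's body presses on something with over 40 N, if the wrist force passes 120 N, or if a joint passes its speed limit or range.

## Working session

There is one attempt and no reset: what is moved stays moved. The work goes in short steps, each a Python script; the robot and the scene stay as the last script left them, time stands still between calls to the robot, and variables do not carry over. Pictures are saved under pics/ and viewed, at most 10 in all, crops included, and the job is handed in when it is done.

```bash
mkdir -p pics; ls
cat > h.py <<'E'
import numpy as np, cv2
from plant import *
def snap(n,f):
    c=get_calibration(n); p,d=get_image(n)
    cv2.imwrite(f'pics/{f}.png',cv2.cvtColor(p,cv2.COLOR_RGB2BGR)); np.savez(f'pics/{f}.npz',p=p,d=d,K=c['intrinsics'],T=c['world_from_camera'])
    return cloud(f)
def cloud(f):
    z=np.load(f'pics/{f}.npz'); p,d,K,T=z['p'],z['d'],z['K'],z['T']
    v,u=np.mgrid[:d.shape[0],:d.shape[1]]
    c=np.stack([(u-K[0,2])/K[0,0]*d,(v-K[1,2])/K[1,1]*d,d],-1)
    w=c@T[:3,:3].T+T[:3,3]; w[d==0]=np.nan
    return p,w
E
python3 - <<'E'
from h import *
a=[snap(n,n+'0')[0] for n in('scene','side')]
cv2.imwrite('pics/both.png',cv2.cvtColor(cv2.resize(np.vstack(a),(400,600)),cv2.COLOR_RGB2BGR))
for n in('scene','side','wrist'):print(n,get_calibration(n)['world_from_camera'].round(3).tolist())
E
```

```text
pics
scene [[-0.681, 0.421, -0.599, 1.137], [0.732, 0.407, -0.547, 0.493], [0.014, -0.811, -0.585, 0.631], [0.0, 0.0, 0.0, 1.0]]
side [[-0.698, -0.564, 0.442, 0.146], [-0.716, 0.533, -0.451, 0.387], [0.018, -0.631, -0.775, 0.755], [0.0, 0.0, 0.0, 1.0]]
wrist [[0.247, 0.934, 0.257, 0.089], [0.969, -0.237, -0.067, 0.62], [-0.002, 0.266, -0.964, 0.373], [0.0, 0.0, 0.0, 1.0]]
```

View pics/scene0.png

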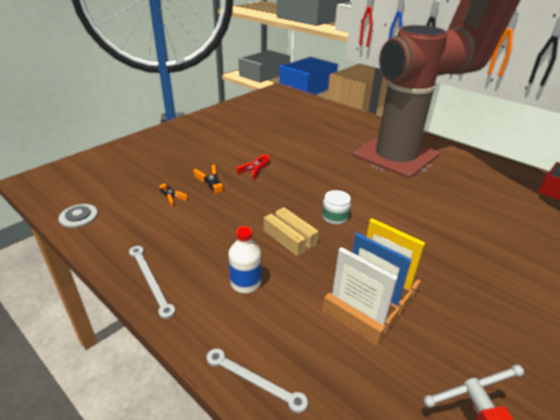

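View pics/side0.png

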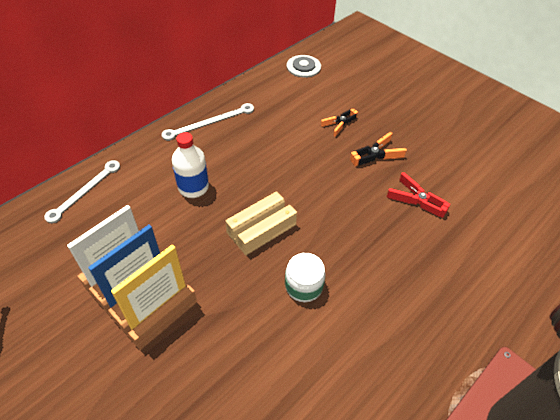

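The scene view shows the yellow board nearest the robot (scene 395,250; side 150,290), the stand (scene 290,230; side 262,222), the larger orange clamp (scene 208,180; side 378,152), a smaller orange one beside it, a red one, the bottle and the tin.

Run:
```python
from h import *
def rep(name,P):
    xy=P[:,:2].astype(np.float32); r=cv2.minAreaRect(xy)
    print(name,len(P),'mean',P.mean(0).round(4),'rect c',np.round(r[0],4),np.round(r[1],4),'ang',round(r[2],2),'z',np.percentile(P[:,2],[2,98]).round(4))
for f,box in(('scene0',dict(by=(360,215,425,290),st=(260,205,322,255),cl=(192,162,226,195),sp=(225,225,265,295),tin=(318,188,355,225))),
             ('side0',dict(by=(105,240,195,330),st=(222,190,302,252),cl=(348,130,410,168),sp=(170,130,212,198),tin=(282,250,330,303)))):
    p,w=cloud(f); h=cv2.cvtColor(p,cv2.COLOR_RGB2HSV).astype(int); H,S,V=h[...,0],h[...,1],h[...,2]
    print(f)
    for k,(a,b,c,d) in box.items():
        m=np.zeros(H.shape,bool); m[b:d,a:c]=1; m&=np.isfinite(w[...,2])
        z=w[...,2]
        if k=='by': m&=(H>20)&(H<32)&(S>150)&(z>.05)
        if k=='st': m&=(z>.034)&(z<.047)
        if k=='cl': m&=(z>.012)&(z<.05)
        if k in('sp','tin'): m&=(z>.02)
        P=w[m]; rep(k,P)
        if k=='by':
            rep('by top',P[P[:,2]>.144])
        if k=='cl':
            o=(H<20)&(S>150)&(V>120)
            rep('orange',w[m&o]); rep('black',w[m&(V<70)])
            n,l,s,c=cv2.connectedComponentsWithStats((m&o).astype(np.uint8))
            for i in range(1,n):
                if s[i,4]>5: rep('  o%d'%i+str(c[i].round()),w[l==i])
```

```text
scene0
by 1013 mean [0.5389 0.2764 0.1285] rect c [0.5378 0.2653] [0.0117 0.1104] ang 2.34 z [0.0578 0.1516]
by top 307 mean [0.5382 0.2679 0.1489] rect c [0.5373 0.2657] [0.0108 0.1089] ang 2.09 z [0.1442 0.1523]
st 871 mean [0.5529 0.0238 0.0401] rect c [0.5508 0.02  ] [0.1226 0.0664] ang 83.05 z [0.0347 0.0433]
cl 262 mean [ 0.5318 -0.2929  0.0211] rect c [ 0.5289 -0.2984] [0.1169 0.062 ] ang 67.5 z [0.0125 0.0268]
orange 149 mean [ 0.5314 -0.2981  0.0219] rect c [ 0.5289 -0.2984] [0.1169 0.062 ] ang 67.5 z [0.0125 0.0268]
black 68 mean [ 0.5343 -0.285   0.0189] rect c [ 0.5318 -0.2825] [0.053  0.0293] ang 70.35 z [0.0125 0.0249]
  o1[214. 169.] 27 mean [ 0.4965 -0.3197  0.025 ] rect c [ 0.4958 -0.3203] [0.052  0.0074] ang 53.38 z [0.0214 0.0267]
  o2[199. 173.] 62 mean [ 0.5359 -0.337   0.0216] rect c [ 0.5351 -0.3367] [0.0544 0.0091] ang 87.97 z [0.0133 0.0268]
  o3[218. 186.] 60 mean [ 0.5426 -0.2482  0.0207] rect c [ 0.5392 -0.2508] [0.0308 0.0233] ang 2.25 z [0.0125 0.0265]
sp 1539 mean [0.7393 0.0639 0.0828] rect c [0.7324 0.0576] [0.049  0.0643] ang 52.69 z [0.0236 0.1415]

[... 604 characters left out ...]
 ang 70.42 z [0.0125 0.0261]
black 212 mean [ 0.5252 -0.2811  0.0189] rect c [ 0.5283 -0.2815] [0.0653 0.0337] ang 69.68 z [0.0123 0.0243]
  o1[384. 138.] 54 mean [ 0.5316 -0.3384  0.0201] rect c [ 0.5332 -0.3378] [0.0488 0.0096] ang 89.78 z [0.0143 0.0256]
  o4[394. 152.] 81 mean [ 0.4904 -0.3219  0.0184] rect c [ 0.49  -0.322] [0.0472 0.0092] ang 44.93 z [0.0126 0.0244]
  o7[355. 157.] 55 mean [ 0.5399 -0.2468  0.0194] rect c [ 0.54   -0.2501] [0.0175 0.0255] ang 60.52 z [0.0123 0.0262]
sp 1566 mean [0.7112 0.0589 0.0839] rect c [0.7177 0.0555] [0.0644 0.048 ] ang 57.08 z [0.0237 0.141 ]
tin 1448 mean [0.4009 0.0582 0.053 ] rect c [0.4052 0.053 ] [0.0653 0.0653] ang 80.28 z [0.0229 0.0623]
```

```bash
cat >> h.py <<'E'
def rect(P):
    c,s,a=cv2.minAreaRect(P[:,:2].astype(np.float32)); 
    if s[0]<s[1]: s=s[::-1]; a+=90   # a = long-axis direction, deg
    return np.array(c),np.array(s),(a+180)%180
E
python3 - <<'E'
from h import *
o=observe();print(o['time_s'],o['tcp_rot'],o['eef_pos'])
for y in(np.radians(92.5),np.radians(-87.5)):
    for p in((.5365,.2655,.26),(.5365,.2655,.116),(.5508,.02,.22)):
        q=inverse_kinematics(p,[np.pi,0,y]);print(y,None if q is None else np.round(q,2))
E
```

```text
0.1 [-3.13986258e+00 -2.51344745e-04  2.89177595e+00] [0.15429601 0.60509268 0.2303177 ]
1.6144295580947547 [ 0.33  0.14  1.56 -0.    1.44  0.28]
1.6144295580947547 [ 0.33  0.26  1.7  -0.    1.18  0.28]
1.6144295580947547 [-0.11  0.05  1.73  0.    1.36 -0.15]
-1.5271630954950384 None
-1.5271630954950384 None
-1.5271630954950384 None
```

Run:
```python
from h import *
R=lambda d:[np.pi,0,np.radians(d)]
def T(s):print(s,round(observe()['time_s'],2))
movep([.5508,.02,.26],R(83));hold(.2)
p,w=snap('wrist','w_st');T('st')
z=w[...,2];m=(z>.036)&(z<.044)&(np.hypot(w[...,0]-.55,w[...,1]-.02)<.1)
print('stand',m.sum(),*rect(w[m]))
gripper_to(.05); movep([.5365,.2655,.26],R(92.5));hold(.2)
p,w=snap('wrist','w_by');T('by')
h=cv2.cvtColor(p,cv2.COLOR_RGB2HSV).astype(int);z=w[...,2]
m=(z>.142)&(z<.158)&(h[...,0]>18)&(h[...,0]<34)&(h[...,1]>120)
print('by',m.sum(),w[m].mean(0),*rect(w[m]))
print(observe()['eef_pos'],observe()['opening'])
cv2.imwrite('pics/w2.png',cv2.cvtColor(cv2.resize(np.hstack([cloud('w_st')[0],p]),(800,300)),cv2.COLOR_RGB2BGR))
```

```text
st 2.86
stand 6386 [0.54962188 0.01802565] [0.11958183 0.06416801] 82.90377807617188
by 4.52
by 1775 [0.53584602 0.26712749 0.15013174] [0.53616971 0.26363581] [0.10952555 0.0077569 ] 92.14137554168701
[0.53702714 0.26416783 0.26009823] 0.0499949617533679
```

View pics/w2.png

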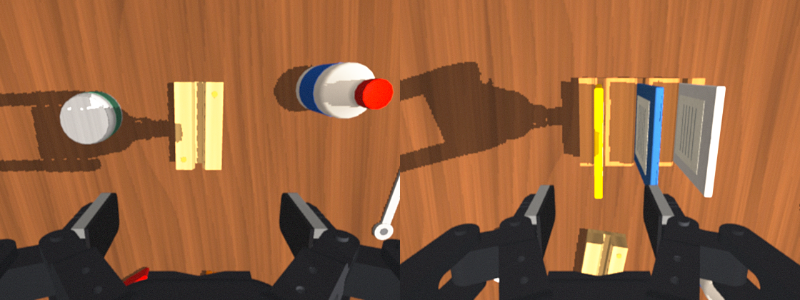

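The left half shows the stand under the wrist (slot at column ~198) with the bottle and tin clear of it. The right half shows the yellow top edge (column 600) centred between the fingers (545, 652). Positions agree within 2 mm, so I'll grip it.

Run:
```python
from h import *
R=lambda d:[np.pi,0,np.radians(d)]
def T(s):
    o=observe();print(s,round(o['time_s'],2),o['eef_pos'].round(4) if hasattr(o['eef_pos'],'round') else o['eef_pos'],round(o['opening'],4),o['grasp_force'])
print(move_l([.5363,.2645,.118],feed=.12,rotation=R(92.2),max_force=15));T('down')
gripper_to(.004,40);T('grip')
print(move_l([.5363,.2645,.215],feed=.15));T('up')
movep([.550,.019,.21],R(82.9));hold(.3);T('over')
p,w=snap('wrist','w_ov');snap('side','s_ov');snap('scene','c_ov')
for f in('side','scene','wrist'):
    p,w=cloud({'side':'s_ov','scene':'c_ov','wrist':'w_ov'}[f]);h=cv2.cvtColor(p,cv2.COLOR_RGB2HSV).astype(int);z=w[...,2]
    m=(z>.07)&(h[...,0]>18)&(h[...,0]<34)&(h[...,1]>120)&(np.hypot(w[...,0]-.55,w[...,1]-.02)<.08)
    P=w[m];print(f,m.sum(),'z',P[:,2].min(),P[:,2].max(),*rect(P))
    for lo in(.1,.13,.16,.19,.21):
        s=P[(P[:,2]>lo)&(P[:,2]<lo+.02)]
        if len(s)>10: print(lo,*rect(s))
    m=(z>.036)&(z<.044)&(np.hypot(w[...,0]-.55,w[...,1]-.02)<.1);print('stand',*rect(w[m]))
cv2.imwrite('pics/ov.png',cv2.cvtColor(cv2.resize(np.hstack([cloud('s_ov')[0],cloud('c_ov')[0]]),(800,300)),cv2.COLOR_RGB2BGR))
```

```text
False
down 5.85 [0.537  0.2648 0.1191] 0.0504 0.0
grip 6.3 [0.5366 0.2646 0.1185] 0.0073 39.4008207321167
False
up 7.1 [0.5356 0.2642 0.2137] 0.0073 39.358161091804504
over 8.37 [0.5501 0.0201 0.21  ] 0.0074 39.36134397983551
side 1379 z 0.1011371434754178 0.2517488920505653 [0.54834348 0.02124113] [0.11108962 0.01159584] 80.30998229980469
0.1 [0.54721838 0.02165779] [0.11005149 0.00588371] 81.32304382324219
0.13 [0.54671943 0.02129745] [0.11023451 0.00634097] 81.50772094726562
0.16 [0.54715109 0.02149669] [0.10955873 0.00714439] 81.02294921875
0.19 [0.54678559 0.02149738] [0.11110843 0.00688255] 80.61528015136719
0.21 [0.5467658  0.02157773] [0.10912218 0.00671621] 80.9671859741211
stand [0.55073327 0.02026668] [0.12229782 0.06699143] 82.3822021484375
scene 1044 z 0.10227053185510793 0.2634818100807742 [0.5623678  0.02290951] [0.10758274 0.0527314 ] 100.17230606079102
0.1 [0.55373669 0.02049221] [0.11062922 0.00861788] 85.46154022216797
0.13 [0.55278367 0.02074927] [0.11118121 0.00940384] 84.61141967773438
0.16 [0.55450696 0.02207619] [0.10934729 0.00937127] 85.89611053466797
0.19 [0.55422097 0.02101059] [0.11066225 0.00954376] 86.37474060058594
0.21 [0.55391043 0.02080666] [0.11130814 0.00880091] 85.80982208251953
stand [0.55044848 0.02086849] [0.12211623 0.06626954] 83.91976928710938
wrist 6308 z 0.10367889143311113 0.285913767597619 [0.55177695 0.03268136] [0.08320114 0.00969684] 82.22211456298828
0.1 [0.55698621 0.07361208] [0.00620879 0.00031899] 170.5243377685547
0.13 [0.5566709  0.07358933] [0.00706388 0.00048012] 172.21534729003906
0.16 [0.5569157  0.07346734] [0.00758646 0.00121658] 165.67639923095703
0.19 [0.55670786 0.07368615] [0.00697563 0.00048231] 172.94851684570312
0.21 [0.55369264 0.05125232] [0.04587395 0.00969519] 83.78307342529297
stand [0.54970896 0.01824089] [0.1201352  0.06409664] 83.05863952636719
```

View pics/ov.png

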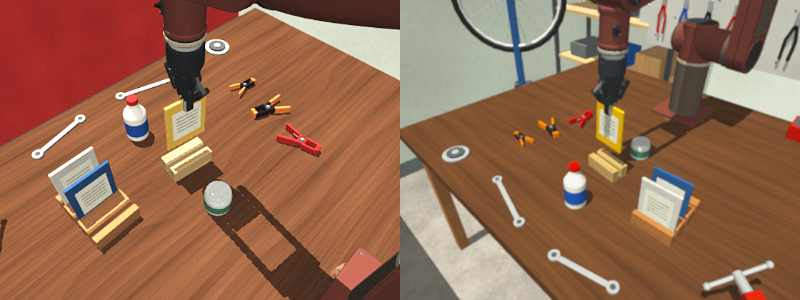

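The board hangs vertical directly over the stand slot (side 187,125; scene 610,125). Both faces put its middle at x≈0.5503, which matches the stand. Lowering.

Run:
```python
from h import *
def T(s):
    o=observe();print(s,round(o['time_s'],2),np.round(o['eef_pos'],4),round(o['opening'],4),round(o['grasp_force'],1),np.round(o['ft_force'],1))
R=[np.pi,0,np.radians(82.9)]
move_l([.5503,.0195,.152],feed=.12);T('mouth')
print(move_l([.5503,.0195,.1172],feed=.04,max_force=12));hold(.25);T('down')
```

```text
mouth 9.15 [0.5506 0.0194 0.1524] 0.0075 39.4 [ 0.3 -0.1 -1. ]
True
down 10.18 [0.5499 0.0195 0.1185] 0.0072 40.3 [ 0.1 -0.4  5.3]
```

Run:
```python
from h import *
def T(s):
    o=observe();print(s,round(o['time_s'],2),np.round(o['eef_pos'],4),round(o['opening'],4),round(o['grasp_force'],1),np.round(o['ft_force'],1))
gripper_to(.05);T('rel')
move_l([.5503,.0195,.22],feed=.18)
p,w=snap('scene','c_rel');h=cv2.cvtColor(p,cv2.COLOR_RGB2HSV).astype(int)
m=(w[...,2]>.05)&(w[...,2]<.17)&(h[...,0]>18)&(h[...,0]<34)&(h[...,1]>120)&(np.hypot(w[...,0]-.55,w[...,1]-.02)<.08)
print('board',rect(w[m]),np.percentile(w[m][:,2],[1,99]))
movep([.5135,-.330,.2],[np.pi,0,np.radians(70)]);gripper_to(.085);hold(.2)
p,w=snap('wrist','w_cl');T('cl')
z=w[...,2];h=cv2.cvtColor(p,cv2.COLOR_RGB2HSV).astype(int)
near=np.hypot(w[...,0]-.525,w[...,1]+.3)<.085
m=(z>.012)&(z<.035)&near
print('clamp',m.sum(),rect(w[m]))
o=m&(h[...,0]<20)&(h[...,1]>150)&(h[...,2]>100)
n,l,s,c=cv2.connectedComponentsWithStats(o.astype(np.uint8))
for i in range(1,n):
    if s[i,4]>30: print(s[i,4],c[i],w[l==i].mean(0),rect(w[l==i]))
```

```text
rel 10.67 [0.5487 0.0197 0.1174] 0.0497 0.0 [-0.6 -0.1  0.6]
board (array([0.55058014, 0.02086193]), array([0.11414633, 0.01077181]), 83.29379272460938) [0.05230716 0.15211956]
cl 13.45 [ 0.5135 -0.33    0.2   ] 0.0847 0.0 [0.7 1.1 0.1]
clamp 3201 (array([ 0.4929792, -0.2974022]), array([0.12107068, 0.10584725]), 80.41687774658203)
37 [266.54054054  88.67567568] [ 0.53191215 -0.25219312  0.02130617] (array([ 0.53179079, -0.25116888]), array([0.01381599, 0.00728201]), 121.0341968536377)
33 [300. 194.] [ 0.52882073 -0.34361972  0.02330478] (array([ 0.5288136 , -0.34380674]), array([0.02977449, 0.00061292]), 88.93025970458984)
160 [248.01875 207.23125] [ 0.48229112 -0.33915702  0.02384406] (array([ 0.48268268, -0.33829266]), array([0.01930326, 0.00793363]), 53.39961624145508)
```

View pics/w_cl.png

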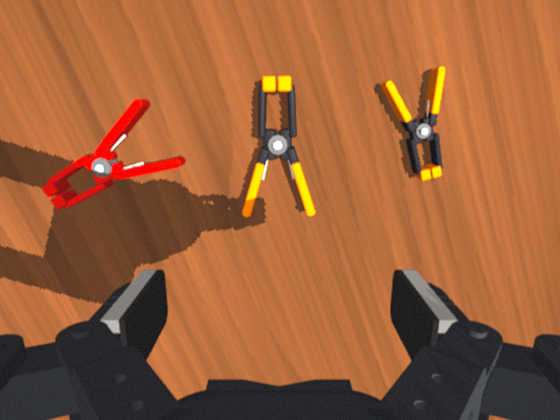

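The clamp lies clear between the red one and the small one: jaws (277,84), pivot (278,146), handle ends (247,214) and (311,214).

Run:
```python
from h import *
z=np.load('pics/w_cl.npz');K,T=z['K'],z['T'];p,w=cloud('w_cl')
def ray(u,v,h):
    d=T[:3,:3]@np.linalg.inv(K)@[u,v,1.];return (T[:3,3]+d*(h-T[2,3])/d[2])[:2]
J,P,A,B=[ray(*a) for a in((277,84,.024),(278,146,.026),(247,214,.024),(311,214,.024))]
M=(A+B)/2;d=J-M;print(J,P,A,B,'ang',np.degrees(np.arctan2(d[1],d[0])),'J-P',np.linalg.norm(J-P),'P-M',np.linalg.norm(P-M),'AB',np.linalg.norm(A-B))
d/=np.linalg.norm(d);print('grip from pivot',P-.044*d,'from jaws',J-.093*d,'pivot depth',w[146,278])
```

```text
[ 0.5410571  -0.25182085] [ 0.52508005 -0.298114  ] [ 0.47926834 -0.34452988] [ 0.53202579 -0.36367853] ang 70.90437879965613 J-P 0.04897266622237252 P-M 0.059266714629452856 AB 0.056125027323999516
grip from pivot [ 0.51068564 -0.33969286] from jaws [ 0.51063255 -0.33970343] pivot depth [ 0.52504662 -0.29820018  0.02507313]
```

Run:
```python
from h import *
def T(s):
    o=observe();print(s,round(o['time_s'],2),np.round(o['eef_pos'],4),round(o['opening'],4),round(o['grasp_force'],1),np.round(o['ft_force'],1))
r=[np.pi,0,np.radians(70.9)]
gripper_to(.075)
move_l([.5107,-.3397,.05],feed=.15,rotation=r)
print(move_l([.5107,-.3397,.004],feed=.06,max_force=12));T('down')
gripper_to(.022,45);hold(.2);T('grip')
move_l([.5107,-.3397,.1],feed=.1);T('lift')
movep([.525,-.187,.1],[np.pi,0,np.radians(82.9)]);hold(.3);T('pre')
snap('wrist','w_pre');snap('side','s_pre')
```

```text
False
down 15.78 [ 0.511  -0.3399  0.0043] 0.0751 0.0 [ 0.6  0.4 -0.7]
grip 16.49 [ 0.513  -0.3421  0.0082] 0.024 43.9 [-2.4  1.7 15.8]
lift 17.6 [ 0.5101 -0.3393  0.099 ] 0.0242 44.0 [-0.2 -0.1 -1.3]
pre 18.56 [ 0.5249 -0.1881  0.0999] 0.024 44.0 [ 0.4 -0.4 -1. ]
```

View pics/w_pre.png

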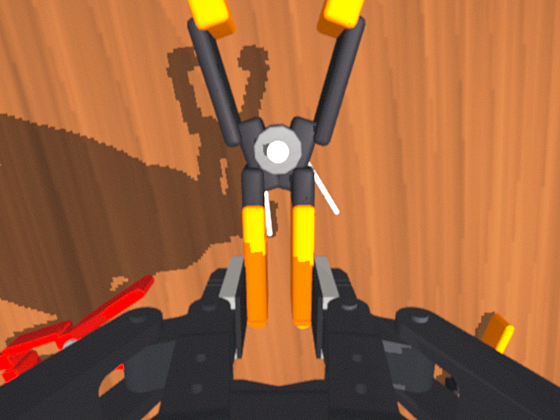

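The clamp is held wide open and straight in the fingers: pivot (278,150), jaw inner faces about (232,15) and (324,15).

Run:
```python
from h import *
p,w=cloud('w_pre')
for a in((150,278),(8,205),(8,345),(15,222),(15,332),(260,255),(260,303)):print(a,w[a].round(4))
P=w[150,278];d=np.array([np.cos(np.radians(82.9)),np.sin(np.radians(82.9))]);n=np.array([d[1],-d[0]])
for nm,q in(('piv',P),('L',w[15,222]),('R',w[15,332])):
    e=q[:2]-[.5249,-.1881];print(nm,'along',e@d,'across',e@n)
h=cv2.cvtColor(p,cv2.COLOR_RGB2HSV).astype(int);o=(h[...,0]<32)&(h[...,1]>200)&(w[...,2]>.08)
o[60:]=0
n_,l,s,c=cv2.connectedComponentsWithStats(o.astype(np.uint8))
for i in range(1,n_):
    if s[i,4]>50:
        q=w[l==i];q=q[q[:,2]>.108];e=q[:,:2]-[.5249,-.1881];print(s[i],q[:,2].mean(),'along',(e@d).min(),(e@d).max(),'across',(e@n).min(),(e@n).max())
```

```text
(150, 278) [ 0.5313 -0.137   0.1163]
(8, 205) [ 0.5146 -0.0917  0.1154]
(8, 345) [ 0.5569 -0.0971  0.1154]
(15, 222) [ 0.5196 -0.0946  0.1168]
(15, 332) [ 0.5527 -0.0986  0.1158]
(260, 255) [ 0.5181 -0.1753  0.1154]
(260, 303) [ 0.5353 -0.177   0.1165]
piv along 0.05150321207144806 across 4.5640304551001175e-05
L along 0.09212991969659272 across -0.016834497561827744
R along 0.09228425478593373 across 0.01655343732848312
[ 187    0   49   40 1329] 0.11506401150498914 along 0.08847877814688998 0.09792151634116629 across -0.02795418360993279 -0.015174194286355277
[ 317    0   48   38 1279] 0.11470534666050854 along 0.08889499573458819 0.0978243946823697 across 0.013779501529121994 0.02650722196994293
```

Run:
```python
from h import *
def T(s):
    o=observe();print(s,round(o['time_s'],2),np.round(o['eef_pos'],4),round(o['opening'],4),round(o['grasp_force'],1),np.round(o['ft_force'],1))
print(move_l([.5339,-.1127,.1],feed=.07,max_force=6));hold(.4);T('in')
a,_=snap('wrist','w_fin');b,_=snap('side','s_fin')
cv2.imwrite('pics/fin.png',cv2.cvtColor(cv2.resize(np.hstack([a,b]),(800,300)),cv2.COLOR_RGB2BGR))
p,w=cloud('w_fin');h=cv2.cvtColor(p,cv2.COLOR_RGB2HSV).astype(int);z=w[...,2]
t=np.radians(82.9);d=np.array([np.cos(t),np.sin(t)]);n=np.array([d[1],-d[0]]);E=w[...,:2]-[.5339,-.1127]
for nm,m in(('board',(z>.143)&(z<.16)&(h[...,0]<34)),('pads',(z>.107)&(z<.122)&(h[...,0]<32)&(h[...,1]>200)&(E@d>.085)&(E@d<.102))):
    e=E[m];print(nm,len(e),'along',np.percentile(e@d,[1,99]),'across',np.percentile(e@n,[1,30,70,99]))
```

```text
False
in 20.27 [ 0.5339 -0.1128  0.1   ] 0.0241 44.0 [ 0.1  0.3 -0.6]
board 2657 along [-0.01436186  0.08789186] across [-0.04686336 -0.00290117  0.00135514  0.04710252]
pads 2160 along [0.0887532  0.09651277] across [-0.02690677 -0.02006136  0.01798721  0.02509333]
```

View pics/fin.png

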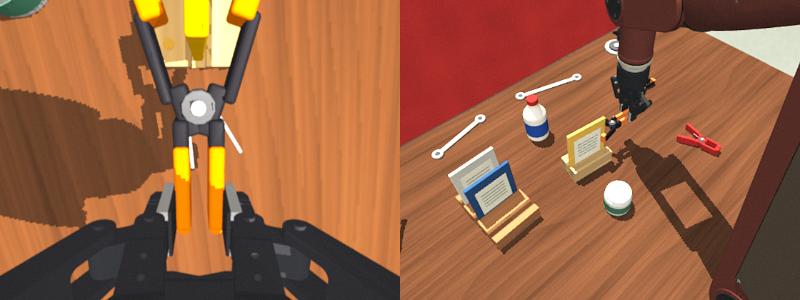

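The yellow board edge (197,40 left half) sits centred between the open jaws with gaps on both sides. One check of how far past the edge the pads are, then I'll hand in.

Run:
```python
from h import *
p,w=cloud('w_fin');h=cv2.cvtColor(p,cv2.COLOR_RGB2HSV).astype(int)
t=np.radians(82.9);d=np.array([np.cos(t),np.sin(t)]);n=np.array([d[1],-d[0]]);E=w[...,:2]-[.5339,-.1127]
m=(abs(E@n)<.01)&(E@d>.06)&(w[...,2]>.06)&(w[...,2]<.16)&(h[...,1]>150)
e=E[m]@d;a=E[m]@n;print(len(e),np.percentile(e,[5,50]),np.percentile(a,[2,98]),observe()['time_s'])
if .066<np.median(e)<.086 and abs(np.percentile(a,[2,98]).mean())<.004: print(job_done())
```

```text
2474 [0.07722463 0.08096844] [-0.00449832  0.00309904] 20.375
the job is handed in; nothing more can be done
None
```

The job is handed in at about 20 s. The yellow board stands let go in the pale block's slot, and the clamp is held open around its near upright edge. The pads are about 17 mm past that edge and, by my measurement, about 10 mm clear of the board on each side. I haven't seen the judge's verdict.

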